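# Load the drilling fixture, clamp it and hang its guard door

### The job

Get the drilling fixture ready for the drill: throw its sprung hold-down bar back until it snaps open, set every steel bracket blank lying on the bench foot-down into a nest of its own, and throw the bar over again so that it snaps down across them. Then lift the guard door out of its timber rest, lower it so that both hinge knuckles drop fully onto their pins, and push it shut until the catch takes it. Do not knock over the bottle or the can.

Things in the scene. Friction and masses are not known exactly. Their poses are not given: they have to be found in the camera images.
- blank1_mid (a point): Steel bracket blank (0.2 to 0.4 kg), one of 2 to 4 present, all alike: a foot 50 (own x) x 36 (own y) x 14 mm high with an upright rib 30 (x) x 20 (y) mm centred on it, rising to 46 mm above the underside. This point is its centre, 23 mm above the underside. Starts foot-down (own z up) on the bench to the robot's right; can be taken by the rib, across the 20 mm. A half turn makes no difference.
- blank2_mid (a point): Steel bracket blank (0.2 to 0.4 kg), one of 2 to 4 present, all alike: a foot 50 (own x) x 36 (own y) x 14 mm high with an upright rib 30 (x) x 20 (y) mm centred on it, rising to 46 mm above the underside. This point is its centre, 23 mm above the underside. Starts foot-down (own z up) on the bench to the robot's right; can be taken by the rib, across the 20 mm. A half turn makes no difference.
- blank3_mid (a point): Steel bracket blank (0.2 to 0.4 kg), one of 2 to 4 present, all alike: a foot 50 (own x) x 36 (own y) x 14 mm high with an upright rib 30 (x) x 20 (y) mm centred on it, rising to 46 mm above the underside. This point is its centre, 23 mm above the underside. Starts foot-down (own z up) on the bench to the robot's right; can be taken by the rib, across the 20 mm. A half turn makes no difference.
- blank4_mid (a point): Steel bracket blank (0.2 to 0.4 kg), one of 2 to 4 present, all alike: a foot 50 (own x) x 36 (own y) x 14 mm high with an upright rib 30 (x) x 20 (y) mm centred on it, rising to 46 mm above the underside. This point is its centre, 23 mm above the underside. Starts foot-down (own z up) on the bench to the robot's right; can be taken by the rib, across the 20 mm. A half turn makes no difference.
- nest1 (a point): Floor centre of nest 1 of the fixture's four, in a row along the fixture's y at 56 mm pitch (nest 1 at the left, +y, end). A pocket 54 (x) x 40 (y) mm, walls 8 mm high, floor 30 mm above the bench; takes a blank's foot with the blank's x along the nest's x, either way round. Axes of the fixture: x away from the robot, y left, z up.
- nest2 (a point): Floor centre of nest 2 of the fixture's four, in a row along the fixture's y at 56 mm pitch (nest 1 at the left, +y, end). A pocket 54 (x) x 40 (y) mm, walls 8 mm high, floor 30 mm above the bench; takes a blank's foot with the blank's x along the nest's x, either way round. Axes of the fixture: x away from the robot, y left, z up.
- nest3 (a point): Floor centre of nest 3 of the fixture's four, in a row along the fixture's y at 56 mm pitch (nest 1 at the left, +y, end). A pocket 54 (x) x 40 (y) mm, walls 8 mm high, floor 30 mm above the bench; takes a blank's foot with the blank's x along the nest's x, either way round. Axes of the fixture: x away from the robot, y left, z up.
- nest4 (a point): Floor centre of nest 4 of the fixture's four, in a row along the fixture's y at 56 mm pitch (nest 1 at the left, +y, end). A pocket 54 (x) x 40 (y) mm, walls 8 mm high, floor 30 mm above the bench; takes a blank's foot with the blank's x along the nest's x, either way round. Axes of the fixture: x away from the robot, y left, z up.
- jamb (a point): On the front edge of the fixture's right side panel, 80 mm above the bench; axes of the fixture. Thin green side panels stand 152 mm either side of the fixture's middle, tops 135 mm above the bench; a low back panel, top 89 mm above the bench, stands 123 mm beyond the nest centres in x. Front and top are open. A small sprung roller catch here snaps over the shut door's free edge (push it home with 5 to 10 N).
- holddown (a joint): Hold-down: a steel bail turning about a y-axis 70 mm beyond the nest centres, 70 mm above the bench. 2.0 rad (as it starts) = over towards the robot and down, just over the tops of seated blanks; 0 = thrown back, leaning 0.60 rad beyond upright, away from the robot. A spring holds it at either stop (about 5 N at the bar) and changes sides at 1.0 rad: past that the bar snaps to the other stop.
- bar_mid (a point): Middle of the hold-down's cross bar, a round steel bar 12 mm in diameter and 246 mm long along the fixture's y, 70 mm from its turning axis. Down over the nests it is 82 mm above the bench and can be pinched from above and carried back in an arc. Thrown back it is 128 mm above the bench (140 at its highest), with nothing higher than the 89 mm back panel behind it, and can be pushed over from behind.
- door_mid (a point): Centre of the guard door's panel (about 0.45 kg): green sheet steel 12 (own x) x 300 (own y) x 140 (own z) mm. Own -x is the outer face, own +y the hinge edge. The bare top edge, 70 mm above this point, can be gripped across the 12 mm. A bar handle 100 mm long runs along y across the middle of the outer face, 15 mm below this point, standing 40 mm off the face.
- rest_mid (a point): The slotted timber rest to the robot's left in which the door stands upright at the start, its lower edge 12 mm above the bench. This point is the middle of the rest at that height; y along the door. Two pairs of cheeks, 100 mm either side of the middle, hold the door in slots 15 mm wide and 28 mm deep: lift it straight up and out.
- knuckle_low (a point): Centre of the lower end of the door's lower hinge knuckle: an upright tube 19 mm across, 24 mm long, bore 10 mm. Its axis lies in the panel's mid-plane, 164 mm along own +y from the panel's centre; its lower end is 56 mm below that centre (14 mm above the door's lower edge). Same axes as the door.
- knuckle_up (a point): The same for the door's upper knuckle, 90 mm above the lower one.
- pin_low (a point): Lower hinge pin, at the fixture's front left corner: an upright round-ended pin 8 mm in diameter, rising 20 mm above an 18 mm wide shoulder. This point is the middle of the shoulder's top, 26 mm above the bench, where the knuckle's lower end comes to rest (the door's lower edge then 12 mm above the bench). Axes of the fixture.
- pin_up (a point): Upper hinge pin, the same, 90 mm above the lower one on the same upright line, so the door must come in from the front raised 22 to 50 mm above its hung height, then go down. The hung door is shut when its own axes point as the fixture's do (inner face then 2 mm off the side panels' front edges); it opens towards the robot, turning clockwise seen from above (its yaw less than the fixture's).
- oil_mid (a point): Bystander: middle of a white plastic oil bottle 52 mm across and 130 mm tall, standing loose on the bench to the near right.
- aerosol_mid (a point): Bystander: middle of an aerosol can 66 mm across and 200 mm tall, standing loose on the bench beyond the door.

How it is judged (in metres and radians):
On the way, in this order (a step that is already met when the one before it is completed fails the run):
1. the hold-down bar is thrown back (value of joint holddown below 0.2 rad), for 0.2 s.
2. every blank that is present sits in a nest of its own, the hold-down bar still back (((horizontal distance between blank1_mid and nest1 below 0.006 m and z of blank1_mid in the frame of nest1 below 0.027 m and angle between blank1_mid's own z axis and vertical below 0.1 rad) or (horizontal distance between blank1_mid and nest2 below 0.006 m and z of blank1_mid in the frame of nest2 below 0.027 m and angle between blank1_mid's own z axis and vertical below 0.1 rad) or (horizontal distance between blank1_mid and nest3 below 0.006 m and z of blank1_mid in the frame of nest3 below 0.027 m and angle between blank1_mid's own z axis and vertical below 0.1 rad) or (horizontal distance between blank1_mid and nest4 below 0.006 m and z of blank1_mid in the frame of nest4 below 0.027 m and angle between blank1_mid's own z axis and vertical below 0.1 rad)) and ((horizontal distance between blank2_mid and nest1 below 0.006 m and z of blank2_mid in the frame of nest1 below 0.027 m and angle between blank2_mid's own z axis and vertical below 0.1 rad) or (horizontal distance between blank2_mid and nest2 below 0.006 m and z of blank2_mid in the frame of nest2 below 0.027 m and angle between blank2_mid's own z axis and vertical below 0.1 rad) or (horizontal distance between blank2_mid and nest3 below 0.006 m and z of blank2_mid in the frame of nest3 below 0.027 m and angle between blank2_mid's own z axis and vertical below 0.1 rad) or (horizontal distance between blank2_mid and nest4 below 0.006 m and z of blank2_mid in the frame of nest4 below 0.027 m and angle between blank2_mid's own z axis and vertical below 0.1 rad)) and ((horizontal distance between blank3_mid and nest1 below 0.006 m and z of blank3_mid in the frame of nest1 below 0.027 m and angle between blank3_mid's own z axis and vertical below 0.1 rad) or (horizontal distance between blank3_mid and nest2 below 0.006 m and z of blank3_mid in the frame of nest2 below 0.027 m and angle between blank3_mid's own z axis and vertical below 0.1 rad) or (horizontal distance between blank3_mid and nest3 below 0.006 m and z of blank3_mid in the frame of nest3 below 0.027 m and angle between blank3_mid's own z axis and vertical below 0.1 rad) or (horizontal distance between blank3_mid and nest4 below 0.006 m and z of blank3_mid in the frame of nest4 below 0.027 m and angle between blank3_mid's own z axis and vertical below 0.1 rad)) and ((horizontal distance between blank4_mid and nest1 below 0.006 m and z of blank4_mid in the frame of nest1 below 0.027 m and angle between blank4_mid's own z axis and vertical below 0.1 rad) or (horizontal distance between blank4_mid and nest2 below 0.006 m and z of blank4_mid in the frame of nest2 below 0.027 m and angle between blank4_mid's own z axis and vertical below 0.1 rad) or (horizontal distance between blank4_mid and nest3 below 0.006 m and z of blank4_mid in the frame of nest3 below 0.027 m and angle between blank4_mid's own z axis and vertical below 0.1 rad) or (horizontal distance between blank4_mid and nest4 below 0.006 m and z of blank4_mid in the frame of nest4 below 0.027 m and angle between blank4_mid's own z axis and vertical below 0.1 rad)) and value of joint holddown below 0.5 rad), for 0.2 s.
3. the hold-down bar is over and down across the seated blanks (((horizontal distance between blank1_mid and nest1 below 0.006 m and z of blank1_mid in the frame of nest1 below 0.027 m and angle between blank1_mid's own z axis and vertical below 0.1 rad) or (horizontal distance between blank1_mid and nest2 below 0.006 m and z of blank1_mid in the frame of nest2 below 0.027 m and angle between blank1_mid's own z axis and vertical below 0.1 rad) or (horizontal distance between blank1_mid and nest3 below 0.006 m and z of blank1_mid in the frame of nest3 below 0.027 m and angle between blank1_mid's own z axis and vertical below 0.1 rad) or (horizontal distance between blank1_mid and nest4 below 0.006 m and z of blank1_mid in the frame of nest4 below 0.027 m and angle between blank1_mid's own z axis and vertical below 0.1 rad)) and ((horizontal distance between blank2_mid and nest1 below 0.006 m and z of blank2_mid in the frame of nest1 below 0.027 m and angle between blank2_mid's own z axis and vertical below 0.1 rad) or (horizontal distance between blank2_mid and nest2 below 0.006 m and z of blank2_mid in the frame of nest2 below 0.027 m and angle between blank2_mid's own z axis and vertical below 0.1 rad) or (horizontal distance between blank2_mid and nest3 below 0.006 m and z of blank2_mid in the frame of nest3 below 0.027 m and angle between blank2_mid's own z axis and vertical below 0.1 rad) or (horizontal distance between blank2_mid and nest4 below 0.006 m and z of blank2_mid in the frame of nest4 below 0.027 m and angle between blank2_mid's own z axis and vertical below 0.1 rad)) and ((horizontal distance between blank3_mid and nest1 below 0.006 m and z of blank3_mid in the frame of nest1 below 0.027 m and angle between blank3_mid's own z axis and vertical below 0.1 rad) or (horizontal distance between blank3_mid and nest2 below 0.006 m and z of blank3_mid in the frame of nest2 below 0.027 m and angle between blank3_mid's own z axis and vertical below 0.1 rad) or (horizontal distance between blank3_mid and nest3 below 0.006 m and z of blank3_mid in the frame of nest3 below 0.027 m and angle between blank3_mid's own z axis and vertical below 0.1 rad) or (horizontal distance between blank3_mid and nest4 below 0.006 m and z of blank3_mid in the frame of nest4 below 0.027 m and angle between blank3_mid's own z axis and vertical below 0.1 rad)) and ((horizontal distance between blank4_mid and nest1 below 0.006 m and z of blank4_mid in the frame of nest1 below 0.027 m and angle between blank4_mid's own z axis and vertical below 0.1 rad) or (horizontal distance between blank4_mid and nest2 below 0.006 m and z of blank4_mid in the frame of nest2 below 0.027 m and angle between blank4_mid's own z axis and vertical below 0.1 rad) or (horizontal distance between blank4_mid and nest3 below 0.006 m and z of blank4_mid in the frame of nest3 below 0.027 m and angle between blank4_mid's own z axis and vertical below 0.1 rad) or (horizontal distance between blank4_mid and nest4 below 0.006 m and z of blank4_mid in the frame of nest4 below 0.027 m and angle between blank4_mid's own z axis and vertical below 0.1 rad)) and value of joint holddown above 1.85 rad), for 0.2 s.
4. both hinge knuckles are fully down on their pins (horizontal distance between knuckle_low and pin_low below 0.005 m and z of knuckle_low in the frame of pin_low between -0.005 and 0.005 m and horizontal distance between knuckle_up and pin_up below 0.005 m and z of knuckle_up in the frame of pin_up between -0.005 and 0.005 m), for 0.2 s.
At the end, for the whole second after the job is handed in: Every blank present sits foot-down in a nest (centre within 6 mm of the nest's in plan, on its floor, tilted less than 0.1 rad), the hold-down is past 1.85 rad, both knuckles rest on their pins (within 5 mm in plan and in height), the door stands within 0.04 rad of shut and is at rest (all of step 3 and all of step 4 and angle between the y axis of door_mid and the y axis of pin_low, either way round below 0.04 rad and linear speed of door below 0.03 m/s); the robot touches nothing.
It fails at once if the oil bottle or the aerosol can is knocked over (angle between any of oil_mid, aerosol_mid's own z axis and vertical above 0.6 rad).
Of blank1, blank2, blank3, blank4 only 2 to 4 are there at a start; the rules pass over those that are not, and their reading is None.
At some moment in a run one of blank1, blank2, blank3, blank4 may be knocked a few centimetres aside while the robot is not near it.
It also fails if it takes over 210 s, if anything falls off the work surface, if the arm or the gripper's body presses on something with over 40 N, if the wrist force passes 120 N, or if a joint passes its speed limit or range.

### The arm

A 6-joint arm with a two-finger parallel gripper is mounted at the origin on the work surface. World frame = base frame: x ahead of the robot, y to its left, z up, the work surface at z = 0. Lengths are in mm, angles in rad, forces in N, time in s.
With the tool pointing down it reaches from about 275 to 825 mm from the base axis. Payload 4.9 kg.
Tool frame: the origin (TCP) lies at the very end of the fingers, on their centre line; the grasp point (between the pads) lies 19 mm behind it; z points along the fingers, y is the line along which they close (so a half turn about z gives the same grasp; the last joint's range is limited). The gripper opens to 85 mm and grips with 20 to 120 N. Pads are 22 mm wide; open, the fingers measure 114 mm over their backs; the gripper's body (76 mm by 85 mm) begins 54 mm behind the grasp point. The pads swing forward as they close: fully open they stand 13 mm farther back than shut.
Start: joints at [-1.298, 0.326, -0.193, 1.052, 0, 1.437], TCP at [217.633, -505.128, 231.281] pointing down, gripper open.
Joint ranges: [-2.65, 2.65], [-0.97, 1.79], [-1.3, 1.35], [-1.93, 2.1], [-1.47, 1.37], [-3.14, 3.14]. Speed limits (rad/s): [2.57, 2.57, 3.14, 3.14, 3.14, 3.14].

### API

Orientations are given as [roll, pitch, yaw] about the fixed x, y, z axes, in that order (R = Rz(yaw) Ry(pitch) Rx(roll)).
In Python, from bench import bot, solve_ik, imaging gives the robot as it stands. Calls block until the motion is done:
- bot.move_ptp(position, orientation): joint-space move of the TCP to a pose.
- bot.movel(position, rot=None, max_speed=150, threshold=None): straight line of the TCP; rot=None keeps the orientation; max_speed is the mean speed in mm/s. With threshold (N) it stops when the force on the tool has changed by that much, and returns True; else False.
- bot.move_j(angles): joint-space move.
- bot.grip(opening, effort=None): opening from 0.0 (shut) to 1.0 (fully open); effort is the grip in N (None keeps the last); returns when the fingers have stopped.
- bot.dwell(seconds).
- solve_ik(position, orientation): joint angles nearest the present ones, or None.
- bot.get_state(): the state.
- imaging.capture(name): name is "scene" or "top"; returns the picture (384x512x3 uint8, blue, green, red); there is no depth.
- imaging.camera_model(name): a dict with "K" (3x3 intrinsics, pixels), "position" and "rotation" of the camera in the world. Camera axes: x right, y up, looking along -z (the intrinsics and any distortion apply to the point x, -y, -z); pixel columns grow to the right and rows downward; lengths in mm; the calibration is good to about 2 mm. A picture is of the moment at which its call begins. camera_model takes no time and is no camera call.
A pose or a line that the arm cannot do raises bot.IKError and nothing moves.
- bot.sign_off(): hands the job in; it is judged then, once.
The state is a dict: "t": time; "qpos": joint angles; "joint_velocities": joint speeds; "effort": joint torques, N m; "tcp_pos": TCP position; "orientation": TCP orientation; "contact_force": force on the tool from outside, world axes, zero at the start; "wrist_torque": the same for the moment, N m; "opening": opening from 0.0 (shut) to 1.0 (fully open); "gripper_force": force on a finger pad.
Only numpy, scipy, OpenCV 4.12 (cv2) and the standard library are available. Lean on these libraries where they do the work, as an engineer would, in place of code of your own. Each camera call takes 0.05 s, during which the arm holds its last target. There are 200 camera calls.

## Working session

There is one attempt and no reset: what is moved stays moved. The work goes in short steps, each a Python script; the robot and the scene stay as the last script left them, time stands still between calls to the robot, and variables do not carry over. Pictures are saved under pics/ and viewed, at most 17 in all, crops included, and the job is handed in when it is done.

```bash
ls; mkdir -p pics; python3 - <<'E'
from bench import bot, solve_ik, imaging
import cv2
for n in("scene","top"):
    im=imaging.capture(n); cv2.imwrite(f"pics/{n}0.png",im); cv2.imwrite(f"pics/{n}0b.png",cv2.resize(im,(800,600),interpolation=cv2.INTER_CUBIC))
    m=imaging.camera_model(n); print(n,{k:(v.tolist() if hasattr(v,'tolist') else v) for k,v in m.items()})
print(bot.get_state())
E
```

```text
pics
scene {'K': [[401.5972635043109, 0.0, 259.8835171040822], [0.0, 401.5972635043109, 189.21384515370318], [0.0, 0.0, 1.0]], 'position': [1381.3704244448404, -24.82352211860769, 767.3062643963219], 'rotation': [0.9262406826645293, -0.014827205958868106, 1.5414761937796801]}
top {'K': [[496.3113996622229, 0.0, 257.26659628134513], [0.0, 496.3113996622229, 182.8668997518616], [0.0, 0.0, 1.0]], 'position': [399.03244621658956, 12.050405285441595, 1437.808920541866], 'rotation': [0.07504334189955664, -0.015885207406691304, -1.5547451966279453]}
{'t': 0.1, 'qpos': array([-1.29821621e+00,  3.26896249e-01, -1.93476096e-01,  1.05203592e+00,
        2.91413552e-06,  1.43657357e+00]), 'joint_velocities': array([ 0.00043213, -0.00195311,  0.00255241, -0.00075927,  0.00144406,
        0.00036115]), 'effort': array([ 7.63110183e-04, -4.44239724e+01,  2.63037765e+01,  7.90373830e-03,
       -1.47381061e-04, -3.67221666e-07]), 'tcp_pos': array([ 217.476287  , -504.5965664 ,  230.56869522]), 'orientation': array([-3.13999560e+00, -2.18597980e-04,  4.06802698e-01]), 'contact_force': array([ 1.96747549e-01, -5.65310698e-04,  9.20834252e-01]), 'wrist_torque': array([ 0.06177777, -0.0375807 ,  0.02735049]), 'gripper_force': 0.0, 'opening': 0.998351533989443}
```

View pics/scene0b.png

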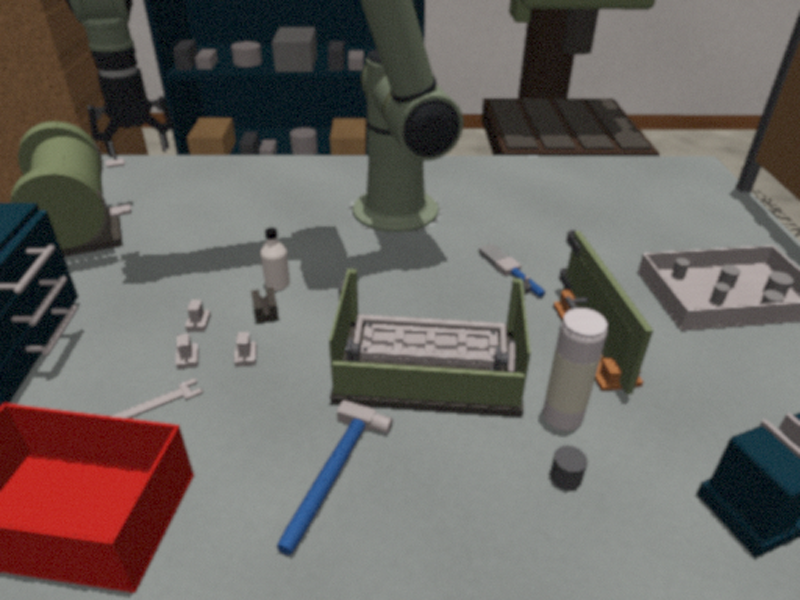

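View pics/top0b.png

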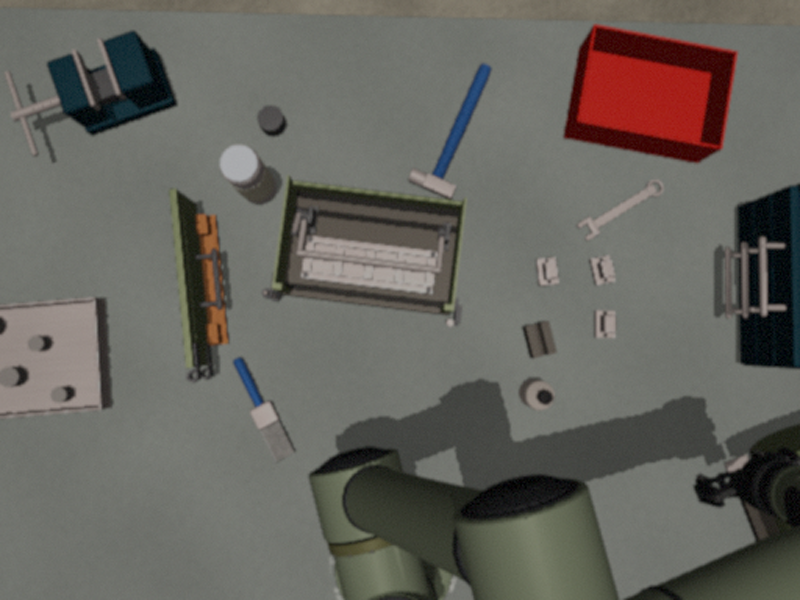

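The top view (800x600) shows the fixture at about (370,245), three steel blanks at (547,270), (602,270) and (605,324), a dark V-block decoy at (540,338), the door in its rest at (195,280), the bottle at (538,394) and the can at (243,165). I'll enlarge crops next.

```bash
cat > h.py <<'E'
from bench import bot, solve_ik, imaging
import numpy as np, cv2
from scipy.spatial.transform import Rotation as R
def cam(n):
    m=imaging.camera_model(n); return np.array(m["K"]),np.array(m["position"]),R.from_euler('xyz',m["rotation"]).as_matrix()
def proj(n,P):
    K,c,r=cam(n); q=(np.atleast_2d(P)-c)@r; q=q*[1,-1,-1]; u=q@K.T; return u[:,:2]/u[:,2:]
def ray(n,uv,z):
    K,c,r=cam(n); uv=np.atleast_2d(uv); d=np.c_[uv,np.ones(len(uv))]@np.linalg.inv(K).T*[1,-1,-1]@r.T
    return c+d*((z-c[2])/d[:,2])[:,None]
def crop(im,x,y,w,h,s):
    c=cv2.resize(im[y:y+h,x:x+w],None,fx=s,fy=s,interpolation=cv2.INTER_CUBIC)
    for i in range(-(-x//10)*10,x+w,10):
        cv2.line(c,(int((i-x+.5)*s),0),(int((i-x+.5)*s),6),(0,0,255),1); cv2.putText(c,str(i),(int((i-x+.5)*s)-10,16),0,.35,(0,255,255),1)
    for j in range(-(-y//10)*10,y+h,10):
        cv2.line(c,(0,int((j-y+.5)*s)),(6,int((j-y+.5)*s)),(0,0,255),1); cv2.putText(c,str(j),(8,int((j-y+.5)*s)+4),0,.35,(0,255,255),1)
    return c
E
python3 - <<'E'
from h import *
t=cv2.imread("pics/top0.png"); s=cv2.imread("pics/scene0.png")
cv2.imwrite("pics/a.png",crop(t,170,108,132,104,6))
a=np.zeros((600,800,3),np.uint8); b=crop(t,328,155,72,75,6); a[:b.shape[0],:b.shape[1]]=b
d=crop(t,98,115,60,133,4.5); a[:d.shape[0],450:450+d.shape[1]]=d[:600]; cv2.imwrite("pics/b.png",a)
a=np.zeros((600,800,3),np.uint8); b=crop(s,205,165,140,100,4.2); a[:b.shape[0],:b.shape[1]]=b[:,:800]
cv2.imwrite("pics/c.png",crop(s,205,165,133,100,6))
a=np.zeros((600,800,3),np.uint8);d=crop(s,105,180,90,60,4.4); a[:d.shape[0],:d.shape[1]]=d
d=crop(s,345,140,80,120,4.9); a[:d.shape[0],400:400+d.shape[1]]=d[:600]; cv2.imwrite("pics/d.png",a)
E
```

```text
(no output)
```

View pics/a.png

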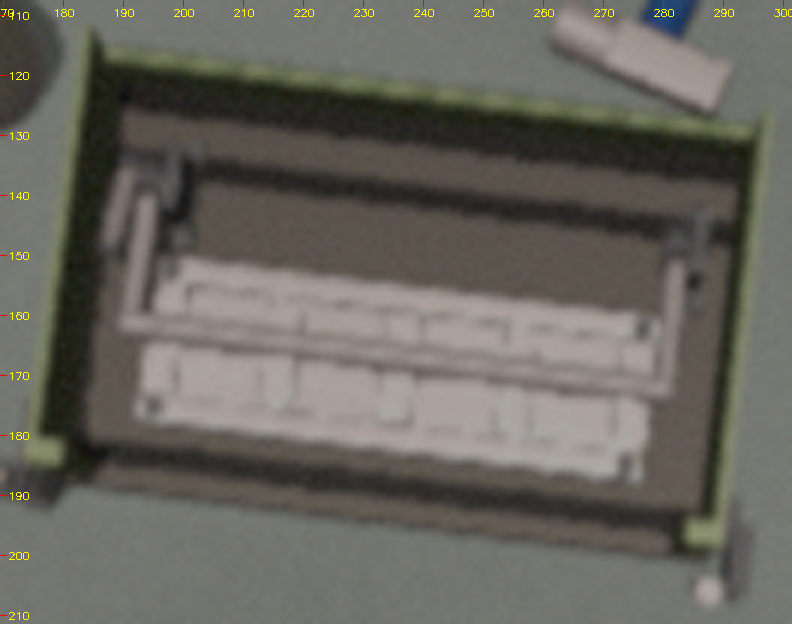

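View pics/b.png

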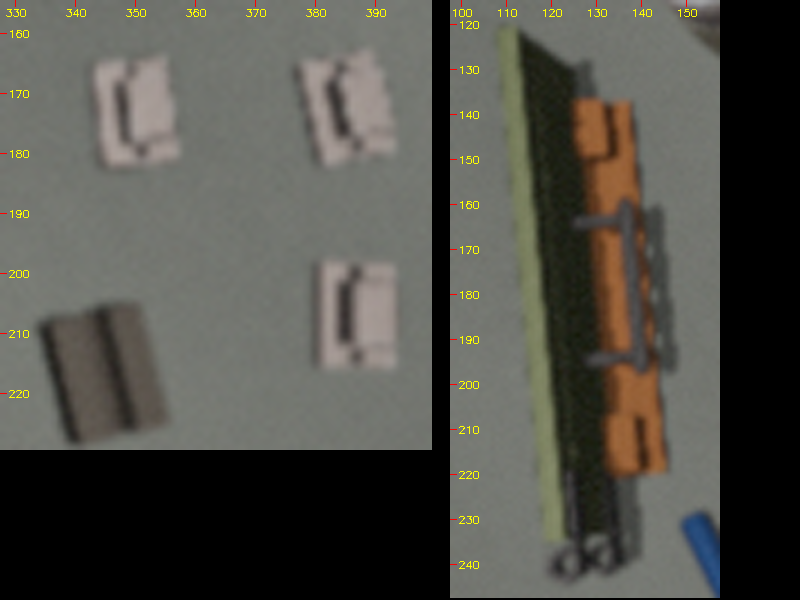

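View pics/d.png

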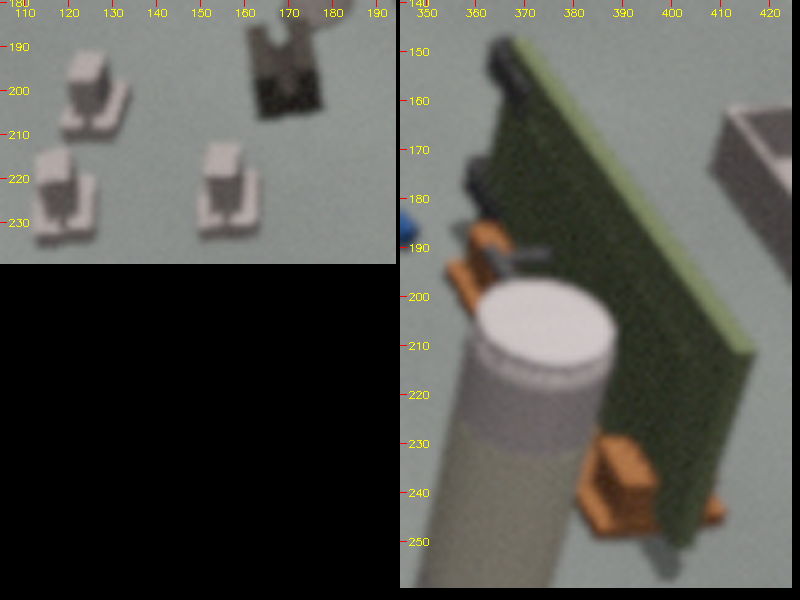

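View pics/c.png

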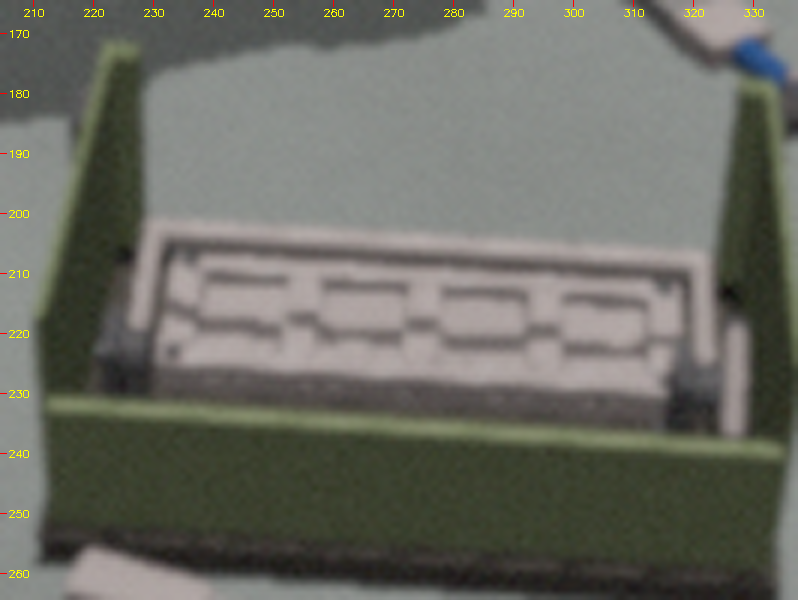

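The zoomed crops give clear features. In the top view the bar ends are at about (189.5,161.3) and (281.5,172.2). The door's top edge runs (110.8,120) to (120.8,234.5), with the knuckles at its near end. I'll fit poses and overlay them to check.

```bash
cat > fit.py <<'E'
from h import *
from scipy.optimize import least_squares, minimize
def rz(a): return np.array([[np.cos(a),-np.sin(a),0],[np.sin(a),np.cos(a),0],[0,0,1]])
def T(p,P): return np.atleast_2d(P)@rz(p[2]).T+[p[0],p[1],0]
def box(x,y,z0,z1): return np.array([[i*x/2,j*y/2,k] for i in(-1,1) for j in(-1,1) for k in(z0,z1)],float)
FOOT,RIB=box(50,36,0,14),box(30,20,14,46)
S=4
def sil(n,p,x0,y0,w,h,dz=0):
    m=np.zeros((h*S,w*S),np.uint8)
    for B in(FOOT,RIB):
        u=proj(n,T(p,B+[0,0,dz])); u=((u-[x0,y0]+.5)*S-.5)
        cv2.fillConvexPoly(m,cv2.convexHull(np.round(u*16).astype(np.int32)),255,shift=4)
    return cv2.GaussianBlur(cv2.resize(m,(w,h),interpolation=cv2.INTER_AREA),(0,0),.7)/255.
def fitblank(ims,p0,names=("top","scene"),r=14):
    p0=np.array(p0,float); data=[]
    for n in names:
        u=proj(n,[p0[0],p0[1],20])[0].round().astype(int); x0,y0=u-r
        c=ims[n][y0:y0+2*r,x0:x0+2*r].astype(float)
        data.append((n,x0,y0,c))
    def f(q):
        p=p0+np.array(q)*[1,1,.02]; e=0
        for n,x0,y0,c in data:
            m=sil(n,p,x0,y0,2*r,2*r).ravel(); A=np.c_[m,1-m]; v=c[:,:,2].ravel()-.6*c[:,:,1].ravel()
            s=np.linalg.lstsq(A,v,rcond=None); e+=((A@s[0]-v)**2).mean()/v.var()
        return e
    b=min((minimize(f,s,method="Nelder-Mead",options=dict(initial_simplex=np.array(s)+np.array([[0,0,0],[6,0,0],[0,6,0],[0,0,6]]),xatol=.05)) for s in([0,0,0],[0,0,8],[0,0,-8])),key=lambda r:r.fun)
    return p0+b.x*[1,1,.02],b.fun
E
python3 - <<'E'
from fit import *
ims={n:cv2.imread(f"pics/{n}0.png") for n in("top","scene")}
for uv in[(350.2,173.2),(387,173),(387,207)]:
    g=ray("top",uv,20)[0]; 
    for ns in(("top","scene"),("top",),("scene",)):
        p,e=fitblank(ims,[g[0],g[1],0],ns); print(ns,p.round(3),round(e,3))
# fixture: (cam,pt, uv)
obs=[("top",(1,123,82),(189.5,161.3)),("top",(1,-123,82),(281.5,172.2)),
("scene",(1,-123,82),(228.9,202)),("scene",(1,123,82),(323.0,207.3))]
def f(q):
    r=[]
    for n,P,uv in obs: r+=list(proj(n,T(q,P))[0]-uv)
    return r
g=ray("top",(235.5,166.7),82)[0]
s=least_squares(f,[g[0],g[1],-.12]); print("fixture",s.x.round(3),np.round(s.fun,2))
loc=lambda n,uv,z:((ray(n,uv,z)-[*s.x[:2],0])@rz(s.x[2])).round(1)
print("backpanel",loc("top",[(187,116.2),(295.7,129.5)],89), loc("scene",[(213,231.5),(335,239.2)],89))
print("side tops",loc("top",[(184.5,113),(176.5,184),(297.5,127.5),(289,197)],135),loc("scene",[(224.3,172),(331,178.8)],135))
print("roller",loc("top",(287.5,205.8),80), "pinish",loc("top",[(174,188)],116))
d=ray("top",[(110.8,120),(120.8,234.5)],152); print("door",d.round(1),d.mean(0))
d2=ray("scene",[(345-.5+(525-400)/4.9,140-.5+40/4.9),(345-.5+(750-400)/4.9,140-.5+352/4.9)],152); print(d2.round(1))
print("oil",ray("top",(538*.64,390*.64),120), "can",ray("top",(240*.64,163*.64),200))
E
```

```text
('top', 'scene') [ 5.38840e+02 -2.78456e+02  9.50000e-02] 1.208
('top',) [ 5.39617e+02 -2.78343e+02  1.28000e-01] 0.265
('scene',) [ 5.25519e+02 -2.80108e+02  8.90000e-02] 0.827
('top', 'scene') [ 5.43395e+02 -3.82472e+02  1.78000e-01] 1.366Traceback (most recent call last):
  File "<stdin>", line 6, in <module>
  File "fit.py", line 26, in fitblank
    b=min((minimize(f,s,method="Nelder-Mead",options=dict(initial_simplex=np.array(s)+np.array([[0,0,0],[6,0,0],[0,6,0],[0,0,6]]),xatol=.05)) for s in([0,0,0],[0,0,8],[0,0,-8])),key=lambda r:r.fun)
  File "fit.py", line 26, in <genexpr>
    b=min((minimize(f,s,method="Nelder-Mead",options=dict(initial_simplex=np.array(s)+np.array([[0,0,0],[6,0,0],[0,6,0],[0,0,6]]),xatol=.05)) for s in([0,0,0],[0,0,8],[0,0,-8])),key=lambda r:r.fun)
           ~~~~~~~~^^^^^^^^^^^^^^^^^^^^^^^^^^^^^^^^^^^^^^^^^^^^^^^^^^^^^^^^^^^^^^^^^^^^^^^^^^^^^^^^^^^^^^^^^^^^^^^^^^^^^^^^^^^^^^^^^^^^^^^^^^
    res = _minimize_neldermead(fun, x0, args, callback, bounds=bounds,
                               **options)
    fxcc = func(xcc)
    fx = function(np.copy(x), *(wrapper_args + args))
  File "fit.py", line 23, in f
    m=sil(n,p,x0,y0,2*r,2*r).ravel(); A=np.c_[m,1-m]; v=c[:,:,2].ravel()-.6*c[:,:,1].ravel()
      ~~~^^^^^^^^^^^^^^^^^^^
  File "fit.py", line 11, in sil
    u=proj(n,T(p,B+[0,0,dz])); u=((u-[x0,y0]+.5)*S-.5)
  File "h.py", line 7, in proj
    K,c,r=cam(n); q=(np.atleast_2d(P)-c)@r; q=q*[1,-1,-1]; u=q@K.T; return u[:,:2]/u[:,2:]
          ~~~^^^
  File "h.py", line 5, in cam
    m=imaging.camera_model(n); return np.array(m["K"]),np.array(m["position"]),R.from_euler('xyz',m["rotation"]).as_matrix()
ValueError: time passes only in moves, steps and waits
```

```bash
sed -i 's/^def cam(n):/import functools\n@functools.cache\ndef cam(n):/' h.py
cat > f2.py <<'E'
from fit import *
ims={n:cv2.imread(f"pics/{n}0.png") for n in("top","scene")}
for uv in[(350.2,173.2),(387,173),(387,207)]:
    g=ray("top",uv,20)[0]; 
    p,e=fitblank(ims,[g[0],g[1],0],("top",)); print(p.round(3),round(e,3), "scene ribtop proj",proj("scene",T(p,[0,0,46])).round(1),"foot front corners",proj("scene",T(p,[[25,-18,0],[25,18,0]])).round(1).tolist())
obs=[("top",(1,123,82),(189.5,161.3)),("top",(1,-123,82),(281.5,172.2)),
("scene",(1,-123,82),(228.9,202)),("scene",(1,123,82),(323.0,207.3))]
for o in (obs[:2],obs[2:],obs):
  def f(q):
    r=[]
    for n,P,uv in o: r+=list(proj(n,T(q,P))[0]-uv)
    return r
  g=ray("top",(235.5,166.7),82)[0]
  s=least_squares(f,[g[0],g[1],-.12]); print("fixture",s.x.round(3),np.round(s.fun,2))
s=least_squares(f,s.x)
loc=lambda n,uv,z:((ray(n,uv,z)-[*s.x[:2],0])@rz(s.x[2])).round(1).tolist()
print("backpanel",loc("top",[(187,116.2),(295.7,129.5)],89), loc("scene",[(213,231.5),(335,239.2)],89))
print("side tops",loc("top",[(184.5,113),(176.5,184),(297.5,127.5),(289,197)],135),loc("scene",[(224.3,172),(331,178.8)],135))
print("roller",loc("top",(287.5,205.8),80), "pinish",loc("top",[(174,188)],116))
d=ray("top",[(110.8,120),(120.8,234.5)],152); print("door",d.round(1).tolist())
d2=ray("scene",[(345-.5+(525-400)/4.9,140-.5+40/4.9),(345-.5+(750-400)/4.9,140-.5+352/4.9)],152); print(d2.round(1).tolist())
print("oil",ray("top",(538*.64,390*.64),120), "can",ray("top",(240*.64,163*.64),200))
E
python3 f2.py
```

```text
[ 5.39617e+02 -2.78343e+02  1.28000e-01] 0.265 scene ribtop proj [[154.2 215.6]] foot front corners [[149.5, 234.8], [162.8, 233.6]]
[ 5.43879e+02 -3.82359e+02  2.05000e-01] 0.436 scene ribtop proj [[115.3 216.9]] foot front corners [[111.4, 236.5], [125.1, 234.5]]
[ 4.43253e+02 -3.86380e+02 -4.00000e-03] 0.478 scene ribtop proj [[122.9 194.3]] foot front corners [[117.5, 212.0], [129.9, 211.9]]
fixture [ 5.43607e+02  5.26330e+01 -1.01000e-01] [ 1.48  0.19 -1.49 -0.17]
fixture [ 5.40008e+02  5.28890e+01 -1.00000e-01] [ 1.58  0.33 -1.57  0.13]
fixture [ 5.4253e+02  5.2685e+01 -1.0000e-01] [ 1.45  0.59 -1.51  0.21  1.48  0.9  -1.5   0.74]
backpanel [[124.3, 148.8, 89.0], [123.2, -152.2, 89.0]] [[124.6, -149.7, 89.0], [125.9, 148.4, 89.0]]
side tops [[123.1, 149.5, 135.0], [-66.9, 146.3, 135.0], [120.2, -153.1, 135.0], [-66.2, -151.2, 135.0]] [[-67.8, -147.4, 135.0], [-62.2, 146.4, 135.0]]
roller [[-87.6, -153.9, 80.0]] pinish [[-77.2, 154.4, 116.0]]
door [[654.0, 378.2, 152.0], [357.1, 341.4, 152.0]]
[[360.4, 342.7, 152.0], [655.1, 379.9, 152.0]]
oil [[ 325.5189804  -240.26937308  120.        ]] can [[686.60827196 258.61682482 200.        ]]
```

The fits from the two cameras agree to within about 3 mm. Next I'll throw the bar back.

```bash
cat >> fit.py <<'E'
F=np.array([542.5,52.2,-0.100])
def FT(x,y,z): return T(F,[x,y,z])[0]
def down(yaw): return [np.pi,0,yaw]
def st(m=""):
    s=bot.get_state(); print(m,"t",round(s["t"],1),"tcp",s["tcp_pos"].round(1),"f",s["contact_force"].round(1),"open",round(s["opening"]*85,1),"gf",round(s["gripper_force"],1)); return s
def near(yaw):  # half-turn choice nearest present yaw
    c=bot.get_state()["orientation"][2]; return min((yaw+k*np.pi for k in range(-3,4)),key=lambda a:abs(a-c))
E
python3 - <<'E'
from fit import *
yw=near(F[2]+np.pi/2); o=down(yw); print(yw)
bp=lambda th,dz=0:FT(70+70*np.sin(.6-th),0,70+70*np.cos(.6-th)-19+dz)
print([solve_ik(bp(th),o) is not None for th in(2,1.5,1,.5,.1)])
bot.grip(.5,40)
bot.move_ptp(bp(2,130),o); st()
print(bot.movel(bp(2),max_speed=100,threshold=12)); st()
bot.grip(0.0,40); st("gripped")
for th in np.arange(1.9,.25,-.15): bot.movel(bp(th),max_speed=120)
st("back"); bot.grip(.6); bot.dwell(.3)
p=bot.get_state()["tcp_pos"]; bot.movel(p+[0,0,80])
st()
im=imaging.capture("scene"); a=crop(im,205,150,133,100,4.5)
cv2.imwrite("pics/s1.png",a)
cv2.imwrite("pics/t1.png",imaging.capture("top"))
E
```

```text
1.4707963267948965
[True, True, True, True, True]
 t 2.9 tcp [543.7  51.2 192.9] f [-0.3  0.2  0.5] open 42.4 gf 0.0
False
 t 4.3 tcp [544.1  52.1  63.5] f [ 1.2 -0.6 -0.3] open 42.3 gf 0.0
gripped t 4.7 tcp [543.5  52.1  63.4] f [-3.2  0.9  5.8] open 10.3 gf 39.1
back t 7.5 tcp [627.9  43.3 120.4] f [ 3.5 -2.2  3.1] open 10.4 gf 42.2
 t 8.9 tcp [625.1  44.  198.9] f [-0.6 -0.1 -0.6] open 51.0 gf 0.0
```

```bash
python3 - <<'E'
from fit import *
ims={"top":cv2.imread("pics/t1.png")}
for g in[(539.6,-278.3,.128),(543.9,-382.4,.205),(443.2,-386.4,-.004)]:
    p,e=fitblank(ims,g,("top",)); print(p.round(3),round(e,3))
a=cv2.imread("pics/s1.png"); t=crop(ims["top"],165,105,140,110,4.2)
cv2.imwrite("pics/m1.png",np.vstack([cv2.resize(a,None,fx=.55,fy=.55),np.zeros((5,int(a.shape[1]*.55+.5),3),np.uint8)])if 0 else np.hstack([cv2.resize(a,(400,300)),cv2.resize(t,(400,300))]))
E
```

```text
[ 5.39579e+02 -2.78510e+02  1.28000e-01] 0.263
[ 5.43853e+02 -3.82301e+02  2.09000e-01] 0.436
[ 4.43291e+02 -3.86348e+02 -3.00000e-03] 0.481
```

View pics/m1.png

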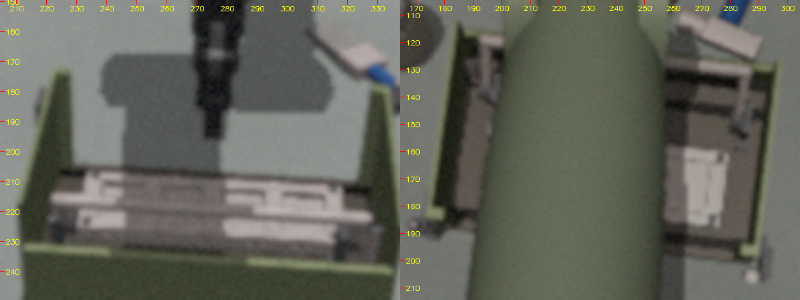

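The bar is thrown back: its right end in the top crop is near (282,128). The blanks haven't moved. Now I'll pick the first one and image the fixture while the arm is clear of it.

```bash
cat >> fit.py <<'E'
def pick(p):
    yw=near(p[2]); o=down(yw); bot.grip(.55,60)
    bot.move_ptp([p[0],p[1],130],o); bot.movel([p[0],p[1],18],max_speed=100,threshold=15); st("at"); bot.grip(0,60); s=st("grip")
    bot.movel([p[0],p[1],200],max_speed=200); return s
E
python3 - <<'E'
from fit import *
pick((539.6,-278.4,.128)); st()
t=imaging.capture("top"); cv2.imwrite("pics/t2.png",t); cv2.imwrite("pics/t2c.png",crop(t,170,108,132,104,6))
E
```

```text
at t 11.8 tcp [ 540.1 -278.8   18.7] f [ 0.4  0.4 -0.4] open 46.5 gf 0.0
grip t 12.2 tcp [ 540.1 -278.6   18.8] f [-0.2  0.6  4.4] open 19.0 gf 59.7
 t 13.2 tcp [ 538.7 -277.9  198.4] f [ 0.2  1.  -3.4] open 19.1 gf 58.8
```

View pics/t2c.png

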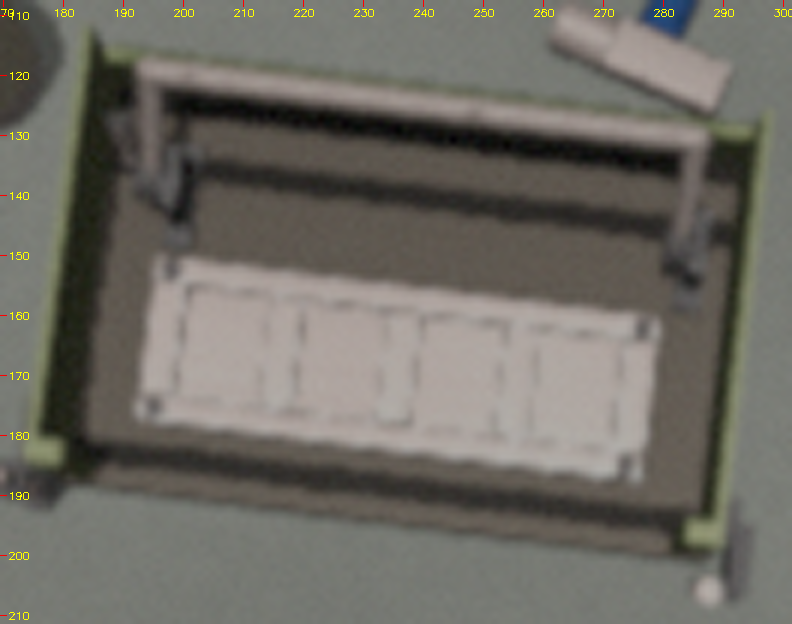

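All four pockets are clear in this crop. The block's screws are at crop (172,268), (648,328), (152,405) and (628,465), so its centre is near pixel (236.2,168.6). I'll compute that and place the first blank.

```bash
cat >> fit.py <<'E'
def place(i,dx=0,dy=0,zt=48):
    """lower held blank into nest i, small search on early contact"""
    o=down(near(F[2])); n=84-56*(i-1)
    P=lambda x,y,z:FT(x+dx,y+dy,z)
    bot.move_ptp(P(0,n,200),o); bot.movel(P(0,n,zt+14),max_speed=150)
    for ox,oy in[(0,0),(2,0),(-2,0),(0,2),(0,-2),(2,2),(-2,2),(2,-2),(-2,-2)]:
        bot.movel(P(ox,n+oy,zt+12),max_speed=60)
        hit=bot.movel(P(ox,n+oy,zt-1),max_speed=25,threshold=9); s=st(f"try {ox,oy} {hit}")
        if s["tcp_pos"][2]<zt+4: break
    z=bot.get_state()["tcp_pos"]; bot.grip(.42); bot.movel([z[0],z[1],200],max_speed=200); st("out")
E
python3 - <<'E'
from fit import *
c=lambda a:np.array(a)/6+[169.5,107.5]
S4=ray("top",c([(172,268),(648,328),(152,405),(628,465)]),38); print(S4.round(1).tolist(),S4.mean(0))
d=S4[0]+S4[2]-S4[1]-S4[3]; print("yaw",-np.arctan2(d[0],d[1]))
C=ray("top",c([(158,256),(662,315),(640,482),(135,420)]),38); print(C.mean(0))
d=C[0]+C[3]-C[1]-C[2]; print("yaw",-np.arctan2(d[0],d[1]))
E
```

```text
[[589.1, 160.5, 38.0], [564.6, -65.0, 38.0], [523.9, 168.3, 38.0], [499.4, -56.4, 38.0]] [544.22765273  51.86421859  38.        ]
yaw -0.1083467725908284
[543.41267038  52.42368047  38.        ]
yaw -0.10227034665688468
```

```bash
sed -i 's/^F=.*/F=np.array([543.5,52.2,-0.103])/' fit.py; python3 - <<'E'
from fit import *
place(1)
bot.move_ptp([480,-250,220],down(near(0)))
t=imaging.capture("top"); cv2.imwrite("pics/t3.png",t)
for g in[(543.9,-382.4,.205),(443.2,-386.4,-.004)]:
    p,e=fitblank({"top":t},g,("top",)); print(p.round(3),round(e,3))
s=imaging.capture("scene"); cv2.imwrite("pics/s3.png",s)
cv2.imwrite("pics/m3.png",np.vstack([crop(t,185,140,110,55,7),crop(s,220,178,110,26,7)])[:600])
E
```

```text
try (0, 0) True t 19.5 tcp [552.  135.7  48.8] f [-1.1 -0.5  5. ] open 19.1 gf 59.8
out t 20.7 tcp [551.3 135.6 198.9] f [-0.7 -0.7 -1.4] open 35.6 gf 0.0
[ 557.634 -367.3     -0.701] 0.4
[ 4.31848e+02 -4.06384e+02  8.00000e-03] 0.681
```

View pics/m3.png

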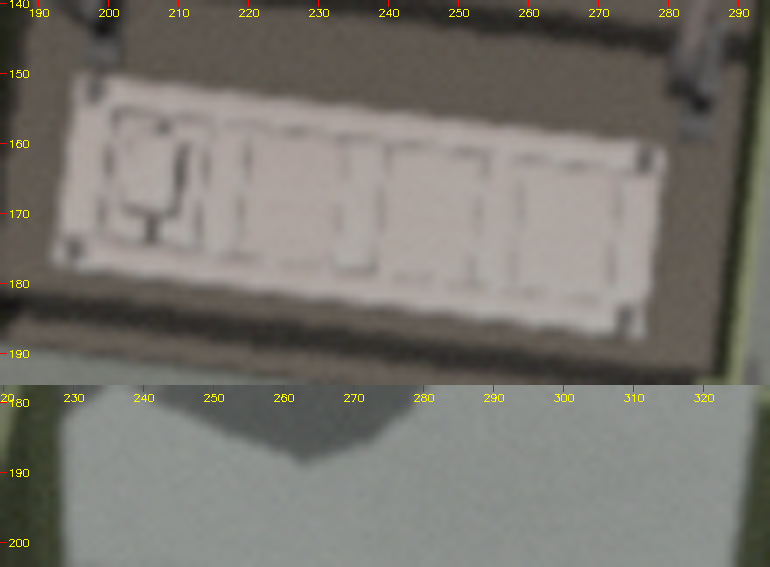

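The first blank is seated in nest 1. The fits on the others changed, so either one was knocked or the arm hid them. I'll look.

```bash
python3 - <<'E'
from fit import *
o=down(near(-.2)); bot.move_ptp([480,0,260],o)
t=imaging.capture("top"); cv2.imwrite("pics/t4.png",t)
for g in[(543.9,-382.4,.205),(443.2,-386.4,-.004),(443.2,-386.4,.4),(443.2,-386.4,-.4)]:
    p,e=fitblank({"top":t},g,("top",)); print(p.round(3),round(e,3))
cv2.imwrite("pics/t4c.png",crop(t,320,150,90,90,6))
E
```

```text
[ 5.43872e+02 -3.82254e+02  2.09000e-01] 0.435
[ 4.43331e+02 -3.86365e+02 -4.00000e-03] 0.472
[ 4.43362e+02 -3.86354e+02 -4.00000e-03] 0.472
[ 4.43309e+02 -3.86404e+02 -2.00000e-03] 0.474
```

View pics/t4c.png

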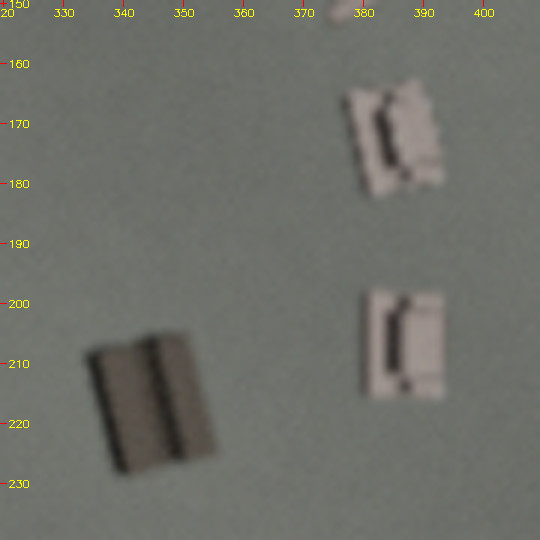

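It was only occlusion: the two remaining blanks are where they were. Picking the second now.

```bash
python3 - <<'E'
from fit import *
pick((543.9,-382.3,.209)); place(2)
t=imaging.capture("top"); cv2.imwrite("pics/t5.png",t)
p,e=fitblank({"top":t},(443.3,-386.4,-.004),("top",)); print(p.round(3),round(e,3))
if e<.5 and np.hypot(*(p[:2]-[443.3,-386.4]))<4:
    pick(p); t=imaging.capture("top"); cv2.imwrite("pics/t6.png",t)
    place(3); bot.move_ptp([480,-200,260],down(near(-.1)))
    t=imaging.capture("top"); cv2.imwrite("pics/t7.png",t)
    cv2.imwrite("pics/t7c.png",np.vstack([crop(t,185,140,110,55,7),cv2.resize(t[100:,100:],(770,215))]))
E
```

```text
at t 35.9 tcp [ 544.4 -382.8   18.8] f [-0.  -1.   0.8] open 46.7 gf 0.0
grip t 36.2 tcp [ 544.4 -382.5   18.9] f [-0.7  0.4  3.4] open 18.8 gf 59.9
try (0, 0) True t 43.4 tcp [546.3  80.   48.8] f [-1.   0.1  4.4] open 19.1 gf 60.1
out t 44.6 tcp [545.5  80.  198.9] f [ 0.5  0.8 -0.8] open 35.9 gf 0.0
[ 4.43330e+02 -3.86379e+02 -4.00000e-03] 0.475
at t 50.6 tcp [ 443.7 -386.8   18.6] f [-0.3 -1.  -0.2] open 46.7 gf 0.0
grip t 50.9 tcp [ 443.7 -386.5   18.7] f [-1.4  0.6  5.4] open 19.1 gf 59.8
try (0, 0) True t 58.3 tcp [540.5  24.4  48.7] f [0.2 0.9 5.1] open 18.9 gf 59.9
out t 59.5 tcp [539.8  24.4 199. ] f [-0.4 -0.1 -0.6] open 35.9 gf 0.0
```

View pics/t7c.png

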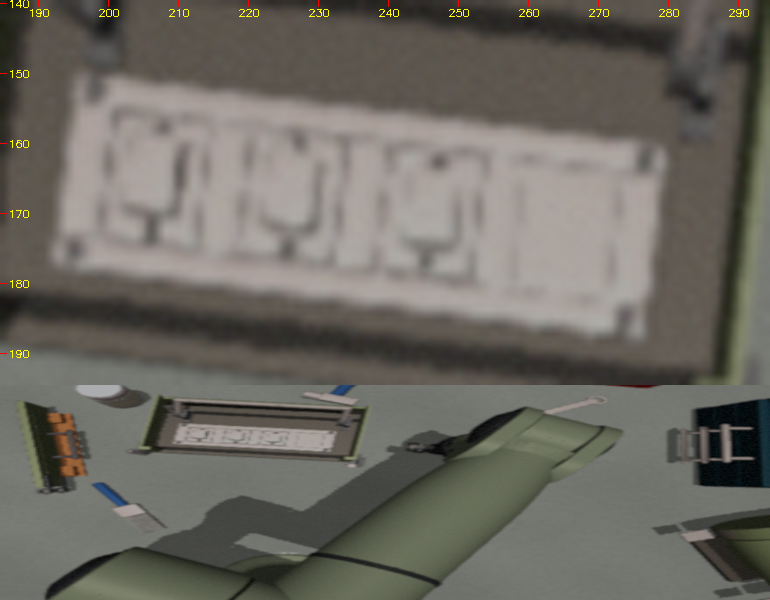

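All three blanks are seated in nests 1–3 and the bar is still back. Next I'll push it over from behind.

```bash
python3 - <<'E'
from fit import *
o=down(near(F[2])); bot.grip(0,40)
bot.move_ptp(FT(0,0,230),o); bot.movel(FT(155,0,230)); bot.movel(FT(155,0,112),max_speed=120); st()
bot.movel(FT(115,0,112),max_speed=80); st()
bot.movel(FT(70,0,112),max_speed=60); st()
bot.movel(FT(38,0,112),max_speed=60); st(); bot.dwell(.3); 
bot.movel(FT(60,0,230),max_speed=200); bot.move_ptp([430,0,300],down(near(F[2]+np.pi/2-1))); st()
t=imaging.capture("top");s=imaging.capture("scene"); cv2.imwrite("pics/t8.png",t)
d=crop(t,98,115,60,133,4.5)[:600]
m=np.zeros((600,800,3),np.uint8); m[:d.shape[0],:d.shape[1]]=d; a=crop(s,205,165,133,80,3.9); m[:a.shape[0],275:275+a.shape[1]]=a[:,:525]
b=crop(t,160,178,45,30,10)[:280,:520]; m[315:315+b.shape[0],275:275+b.shape[1]]=b[:285]; cv2.imwrite("pics/m8.png",m)
E
```

```text
t 71.8 tcp [698.4  36.2 113. ] f [ 0.   1.3 -0.3] open -0.2 gf 0.0
 t 72.5 tcp [662.8  39.9 115.7] f [ 8.5 -1.7  3.9] open -0.2 gf 4.0
 t 73.4 tcp [612.6  45.1 111.5] f [0.2 0.1 0.6] open -0.3 gf 0.3
 t 74.1 tcp [581.5  48.3 112.2] f [ 0.9 -0.5  0.1] open 0.1 gf 0.0
 t 79.7 tcp [430.   0. 300.] f [-0.4  0.8 -0.5] open 0.2 gf 0.0
```

View pics/m8.png

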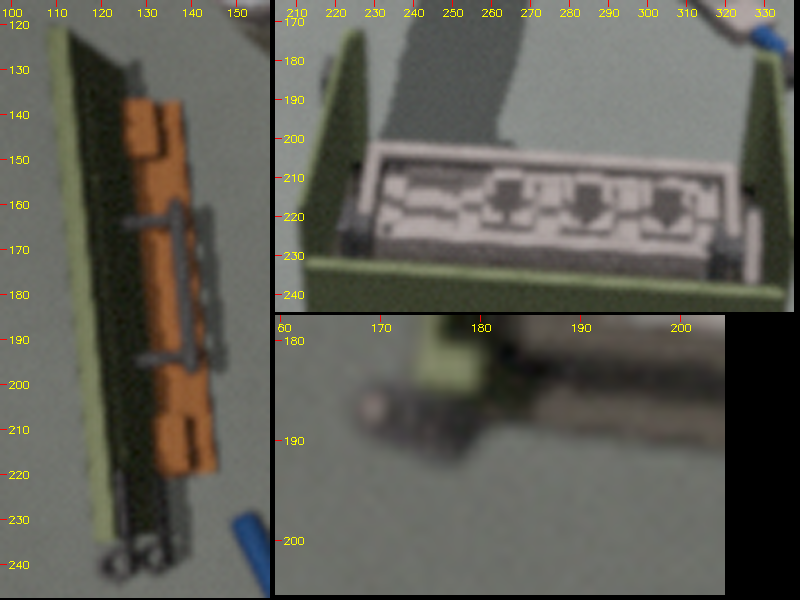

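The bar is down across the three ribs. The upper pin's tip is at about pixel (169.3,186.7), and the door is still in its rest. Next I'll plan the wrist and take the door.

```bash
cat >> fit.py <<'E'
D=np.array([506.6,360.5,1.694])
PIN=ray("top",(169.3,186.7),135)[0][:2]
def dpose(hinge,yaw,L=164): return np.array(hinge)-L*np.array([-np.sin(yaw),np.cos(yaw)])
E
python3 - <<'E'
from fit import *
print("pin",PIN,"fixture frame",((np.r_[PIN,0]-[*F[:2],0])@rz(F[2])).round(1))
for k in(0,1):
    for d in(.3,.5):
        off=np.pi/2-k*np.pi
        yh=F[2]-d; c=dpose(PIN,yh)
        for nm,p,y in(("rest",D[:2],D[2]),("mid",[400,290],D[2]),("mid2",[400,290],.6),("hang",c,yh)):
            yy=y+off; yy=(yy+np.pi)%(2*np.pi)-np.pi
            for z in(150,260):
                q=solve_ik([*p,z],down(yy)); print(k,d,nm,z,None if q is None else np.round(q,2))
E
```

```text
pin [483.25046824 223.56738042] fixture frame [-77.5 164.3   0. ]
0 0.3 rest 150 [ 0.5   0.52 -0.11  0.94  0.    0.38]
0 0.3 rest 260 [0.5  0.45 0.06 1.19 0.   0.38]
0 0.3 mid 150 [ 0.48  0.3  -0.46  0.81  0.    0.35]
0 0.3 mid 260 [ 0.48  0.2  -0.28  1.08  0.    0.35]
0 0.3 mid2 150 [ 0.48  0.3  -0.46  0.81  0.    1.45]
0 0.3 mid2 260 [ 0.48  0.2  -0.28  1.08  0.    1.45]
0 0.3 hang 150 [-0.    0.18 -0.62  0.77  0.    1.97]
0 0.3 hang 260 [-0.    0.07 -0.44  1.06  0.    1.97]
0 0.5 rest 150 [ 0.5   0.52 -0.11  0.94  0.    0.38]
0 0.5 rest 260 [0.5  0.45 0.06 1.19 0.   0.38]
0 0.5 mid 150 [ 0.48  0.3  -0.46  0.81  0.    0.35]
0 0.5 mid 260 [ 0.48  0.2  -0.28  1.08  0.    0.35]
0 0.5 mid2 150 [ 0.48  0.3  -0.46  0.81  0.    1.45]
0 0.5 mid2 260 [ 0.48  0.2  -0.28  1.08  0.    1.45]
0 0.5 hang 150 [ 0.04  0.13 -0.68  0.76  0.    2.21]
0 0.5 hang 260 [ 0.04  0.02 -0.49  1.06  0.    2.21]
1 0.3 rest 150 [ 0.5   0.52 -0.11  0.94  0.   -2.76]
1 0.3 rest 260 [ 0.5   0.45  0.06  1.19  0.   -2.76]
1 0.3 mid 150 [ 0.48  0.3  -0.46  0.81  0.   -2.79]
1 0.3 mid 260 [ 0.48  0.2  -0.28  1.08  0.   -2.79]
1 0.3 mid2 150 [ 0.48  0.3  -0.46  0.81  0.   -1.69]
1 0.3 mid2 260 [ 0.48  0.2  -0.28  1.08  0.   -1.69]
1 0.3 hang 150 [-0.    0.18 -0.62  0.77  0.   -1.17]
1 0.3 hang 260 [-0.    0.07 -0.44  1.06  0.   -1.17]
1 0.5 rest 150 [ 0.5   0.52 -0.11  0.94  0.   -2.76]
1 0.5 rest 260 [ 0.5   0.45  0.06  1.19  0.   -2.76]
1 0.5 mid 150 [ 0.48  0.3  -0.46  0.81  0.   -2.79]
1 0.5 mid 260 [ 0.48  0.2  -0.28  1.08  0.   -2.79]
1 0.5 mid2 150 [ 0.48  0.3  -0.46  0.81  0.   -1.69]
1 0.5 mid2 260 [ 0.48  0.2  -0.28  1.08  0.   -1.69]
1 0.5 hang 150 [ 0.04  0.13 -0.68  0.76  0.   -0.93]
1 0.5 hang 260 [ 0.04  0.02 -0.49  1.06  0.   -0.93]
```

```bash
cat >> fit.py <<'E'
def wrap(a): return (a+np.pi)%(2*np.pi)-np.pi
def dr(yaw): return down(wrap(yaw+np.pi/2))
E
python3 - <<'E'
from fit import *
bot.grip(.7,100)
bot.move_ptp([*D[:2],260],dr(D[2])); print(bot.movel([*D[:2],120],max_speed=120,threshold=12)); st()
bot.grip(0,100); st("grip"); s=bot.get_state(); print(s["orientation"])
p=s["tcp_pos"]; bot.movel([p[0],p[1],190],max_speed=60); st("up"); bot.movel([p[0],p[1],270],max_speed=120); st()
bot.movel([400,290,270],max_speed=120); st()
yh=F[2]-.35; ex=np.array([np.cos(F[2]),np.sin(F[2])])
bot.move_ptp([400,290,270],dr(.6)); 
c=dpose(PIN-70*ex,yh); bot.move_ptp([*c,270],dr(yh)); bot.movel([*c,156],max_speed=100); s=st("standoff"); print(s["orientation"])
t=imaging.capture("top"); cv2.imwrite("pics/t9.png",t); sc=imaging.capture("scene"); cv2.imwrite("pics/s9.png",sc)
print(proj("top",[*(PIN-70*ex),177]))
m=np.zeros((600,800,3),np.uint8); a=crop(t,145,172,65,60,9)[:,:500]; m[:a.shape[0],:a.shape[1]]=a
b=crop(sc,230,120,130,110,3)[:330,:295]; m[:b.shape[0],505:505+b.shape[1]]=b
b=cv2.resize(t[150:330,120:320],(295,265)); m[335:600,505:800]=b; cv2.imwrite("pics/m9.png",m)
E
```

```text
False
 t 83.6 tcp [507.2 360.8 120.9] f [-0.1  1.  -0.3] open 59.7 gf 0.0
grip t 84.1 tcp [506.9 361.1 120.6] f [-0.2  0.9  1.7] open 10.6 gf 98.2
[ 3.14031654e+00  9.14993072e-04 -3.01810738e+00]
up t 85.4 tcp [506.6 360.9 189.4] f [ 0.3  0.8 -3.3] open 10.4 gf 97.6
 t 86.2 tcp [506.4 360.9 269.1] f [-0.3  0.4 -3.3] open 10.5 gf 97.6
 t 87.4 tcp [400.6 290.3 270. ] f [ 0.1 -0.4 -4.2] open 10.6 gf 97.6
standoff t 90.6 tcp [342.3  83.4 156.4] f [ 1.1 -0.  -4.7] open 10.4 gf 97.6
[ 3.14076024e+00 -4.44645805e-04  1.11801086e+00]
[[162.96663695 213.00462582]]
```

View pics/m9.png

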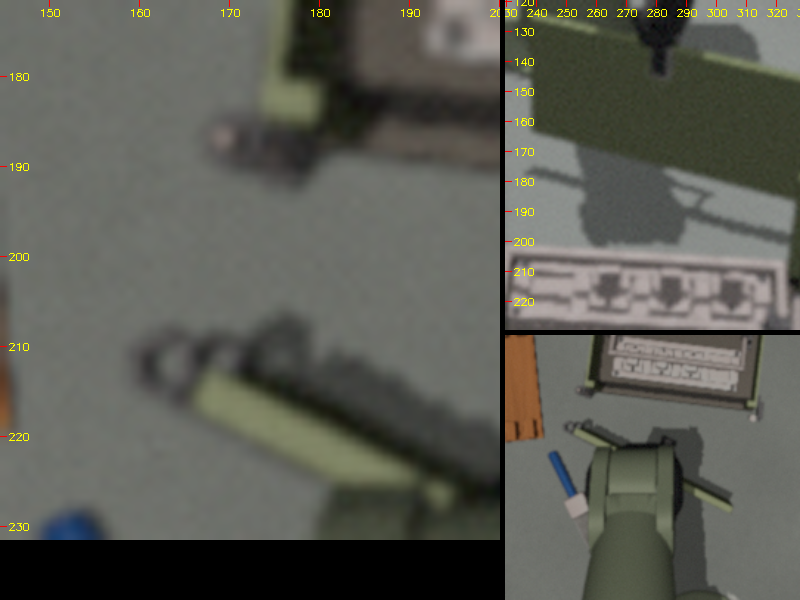

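The upper knuckle's ring is at about (163.8,211.9) and the pin tip is still at (169.4,186.6). I'll make a relative correction, move in, and lower with a force-guarded search.

```bash
cat > hang.py <<'E'
from fit import *
yh=F[2]-.35; ex=np.array([np.cos(F[2]),np.sin(F[2])]); c0=dpose(PIN-70*ex,yh)
k=ray("top",(163.8,211.9),175)[0][:2]; pin=ray("top",(169.35,186.65),135)[0][:2]; d=pin-k
p=bot.get_state()["tcp_pos"][:2]; print("cmd",c0,"k",k,"pin",pin,"d",d)
tgt=c0+d+(c0-p)*0
print("in hit",bot.movel([*tgt,156],max_speed=60,threshold=10)); st("over")
u=np.array([[np.cos(yh),np.sin(yh)],[-np.sin(yh),np.cos(yh)]])
offs=[(0,0)]+[(r*np.cos(a),r*np.sin(a)) for r,n in((1.3,6),(2.6,10),(4,14)) for a in np.arange(n)*2*np.pi/n]
for o in offs:
    q=tgt+np.array(o)@u; 
    bot.movel([*q,146],max_speed=60)
    hit=bot.movel([*q,119],max_speed=25,threshold=6); s=bot.get_state()
    print(np.round(o,1),hit,s["tcp_pos"].round(1),s["contact_force"].round(1))
    if s["tcp_pos"][2]<131: break
    if s["t"]>140: break
E
python3 hang.py
```

```text
cmd [341.84440918  83.30598116] k [416.47118636 229.09140801] pin [483.38414627 223.44041407] d [66.91295992 -5.65099395]
in hit False
over t 92.0 tcp [408.2  77.7 155.9] f [-0.3  0.1 -3.5] open 10.4 gf 97.6
[0 0] True [408.   76.6 135.8] [ 0.5 -2.9 -3.9]
[1.3 0. ] True [408.3  76.1 127.2] [ 0.1  0.1 -3.4]
```

```bash
python3 - <<'E'
from fit import *
for i in range(4):
    p=bot.get_state()["tcp_pos"]
    h=bot.movel([p[0],p[1],118.5],max_speed=25,threshold=12); s=st(h)
    if s["tcp_pos"][2]<122: break
t=imaging.capture("top"); sc=imaging.capture("scene"); cv2.imwrite("pics/t10.png",t)
m=np.zeros((600,800,3),np.uint8); a=crop(t,145,165,70,55,7); m[:a.shape[0],:a.shape[1]]=a
b=crop(sc,200,130,160,120,5)[:,:800][385:]
m=np.vstack([m[:385],np.zeros((215,800,3),np.uint8)]); b=cv2.resize(sc[120:260,200:400],(307,215)); m[385:,:307]=b; cv2.imwrite("pics/m10.png",m)
E
```

```text
True t 94.3 tcp [407.9  75.3 118.8] f [-1.1 -2.7  3.1] open 10.4 gf 98.7
```

View pics/m10.png

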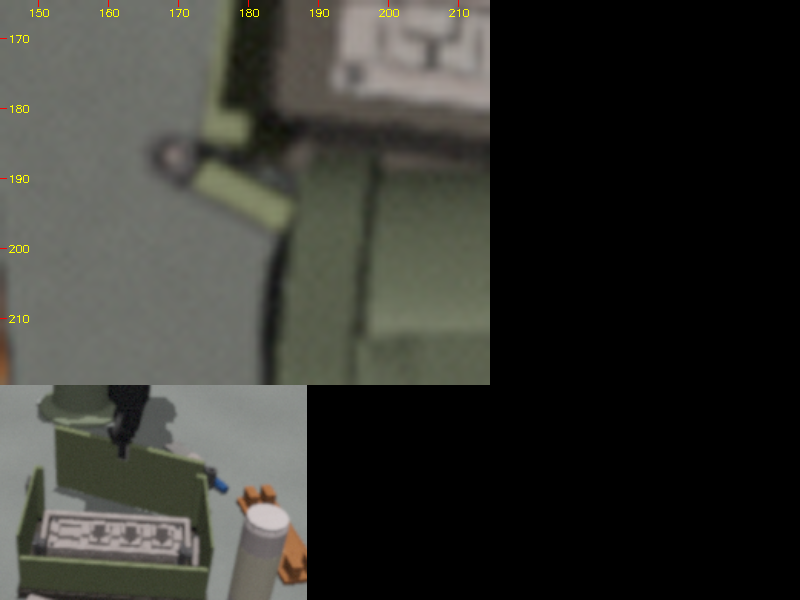

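The pin shows inside the knuckle ring at (169,187) and the TCP is at hung height, so the door is hung. I'll release it and push it shut.

```bash
python3 - <<'E'
from fit import *
bot.grip(.55); st("rel"); p=bot.get_state()["tcp_pos"]; bot.movel([p[0],p[1],240],max_speed=120); bot.grip(0,40)
def pp(yaw,gap,r=284): 
    R2=np.array([[np.cos(yaw),-np.sin(yaw)],[np.sin(yaw),np.cos(yaw)]]); return PIN+R2@[-17-gap,-r]
ys=F[2]-.35
o=down(near(ys)); bot.move_ptp([*pp(ys,25),240],o); bot.movel([*pp(ys,25),108],max_speed=120); st("low")
for y in np.r_[np.arange(ys,F[2]-.04,.05),F[2]-.03]:
    h=bot.movel([*pp(y,0),108],rot=down(near(y)),max_speed=60,threshold=15)
    s=bot.get_state(); print(round(y-F[2],2),h,s["tcp_pos"].round(1),s["contact_force"].round(1))
    if h: break
h=bot.movel([*pp(F[2],-4),108],rot=down(near(F[2])),max_speed=25,threshold=25); st(h)
t=imaging.capture("top"); cv2.imwrite("pics/t11.png",t)
E
```

```text
rel t 94.8 tcp [407.2  75.3 118.4] f [-0.9  0.1 -0.1] open 46.2 gf 0.0
low t 101.8 tcp [321.6 -13.5 108.4] f [-1.2 -0.6 -0.2] open 0.3 gf 0.0
-0.35 False [343.6 -24.4 107.9] [-1.  -0.9 -0.2]
-0.3 False [355.9 -30.9 107.9] [ 0.1 -0.4 -0.6]
-0.25 False [368.8 -36.9 107.9] [0.2 0.6 0.2]Traceback (most recent call last):
  File "<stdin>", line 8, in <module>
bench.IKError: the arm cannot follow that straight line within its joint ranges
```

```bash
python3 - <<'E'
from fit import *
print(bot.get_state()["qpos"].round(2),bot.get_state()["orientation"].round(2))
def pp(yaw,gap,r=284): 
    R2=np.array([[np.cos(yaw),-np.sin(yaw)],[np.sin(yaw),np.cos(yaw)]]); return PIN+R2@[-17-gap,-r]
h=False
for y in F[2]+np.array([-.2,-.15,-.1,-.06,-.03]):
    h=bot.movel([*pp(y,0),108],max_speed=60,threshold=15)
    s=bot.get_state(); print(round(y-F[2],2),h,s["tcp_pos"].round(1),s["contact_force"].round(1))
    if h: break
h=bot.movel([*pp(F[2],-4),108],max_speed=25,threshold=25); st(h)
t=imaging.capture("top"); cv2.imwrite("pics/t11.png",t)
E
```

```text
[-0.3   0.14 -0.8   0.63  0.   -3.09] [-3.14  0.   -0.35]
-0.2 False [382.7 -42.6 108. ] [-0.2  0.3  0.1]
-0.15 False [396.2 -47.3 108. ] [ 0.7 -0.5 -0.1]
-0.1 False [409.8 -51.3 108. ] [ 0.5 -0.1 -1.1]
-0.06 False [420.9 -54.1 108. ] [-0.1  0.3 -0.5]
-0.03 False [429.3 -55.8 108.1] [ 0.4  0.8 -0.6]
False t 105.6 tcp [434.9 -56.4 106.7] f [-14.1   1.8  10. ] open -0.2 gf 7.3
```

```bash
python3 - <<'E'
from fit import *
p=bot.get_state()["tcp_pos"]; ex=np.array([np.cos(F[2]),np.sin(F[2]),0])
h=bot.movel([*(p+14*ex)[:2],108],max_speed=25,threshold=18); s=st(h); p=s["tcp_pos"]
bot.movel([*(p-40*ex)[:2],108],max_speed=80); st(); bot.movel([*(p-40*ex)[:2],240]); bot.move_ptp([330,-250,300],down(near(-.6)))
t=imaging.capture("top"); cv2.imwrite("pics/t12.png",t); sc=imaging.capture("scene")
m=np.zeros((600,800,3),np.uint8);a=crop(t,160,108,140,105,5.5)[:580,:770]; m[:a.shape[0],:a.shape[1]]=a; cv2.imwrite("pics/m12.png",m); cv2.imwrite("pics/s12.png",sc)
E
```

```text
True t 105.9 tcp [434.  -56.2 105.9] f [-2.2 -0.4  3.1] open 0.0 gf 0.9
 t 106.6 tcp [394.8 -52.2 108.3] f [ 0.4 -0.8  0.5] open 0.4 gf 0.0
```

View pics/m12.png

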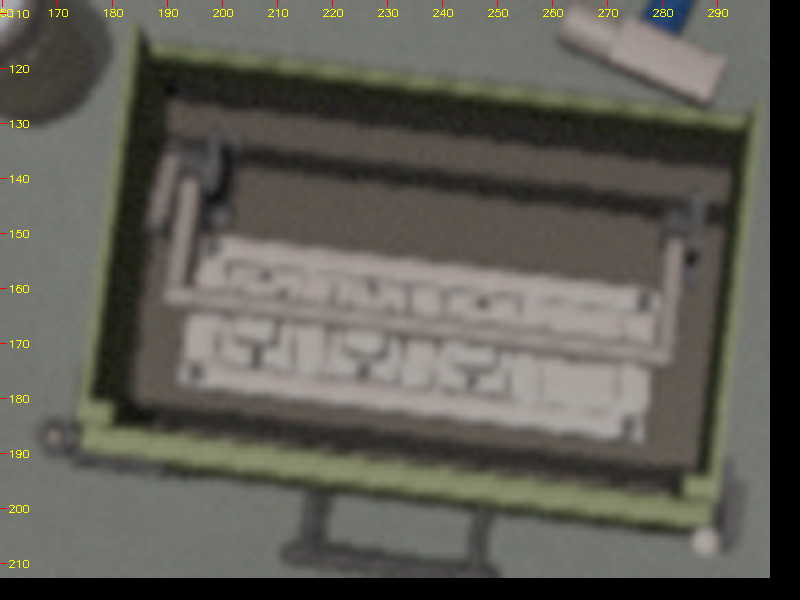

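The door's top edge runs parallel to the bar (slopes 0.124 and 0.121) and the roller, at (287,206), is in front of it. To make sure the catch has taken, I'll push once more from no load near the free edge.

```bash
python3 - <<'E'
from fit import *
o=down(near(-.35)); ex=np.array([np.cos(F[2]),np.sin(F[2]),0])
p=np.array([394.8,-52.2,108]); bot.move_ptp([394.8,-52.2,240],o); bot.movel(p,max_speed=120); st()
h=bot.movel(p+50*ex,max_speed=40,threshold=20); s=st(h); q=s["tcp_pos"]
bot.movel(p,max_speed=80); bot.movel([394.8,-52.2,240]); bot.move_ptp([330,-250,300],down(near(-.6))); st()
t=imaging.capture("top"); cv2.imwrite("pics/t13.png",t); sc=imaging.capture("scene")
m=np.zeros((600,800,3),np.uint8);a=crop(t,160,175,140,40,5.5)[:,:800]; m[:a.shape[0],:a.shape[1]]=a; b=cv2.resize(sc,(500,375)); m[225:600,:500]=b; cv2.imwrite("pics/m13.png",m)
E
```

```text
t 118.8 tcp [395.3 -52.4 108.5] f [ 0.  -0.1  0.5] open 0.2 gf 0.0
True t 119.9 tcp [434.1 -55.9 106.5] f [-1.  -0.2  0.3] open 0.1 gf 0.5
 t 126.5 tcp [ 330. -250.  300.] f [ 0.  -1.2 -0. ] open -0.1 gf 0.0
```

View pics/m13.png

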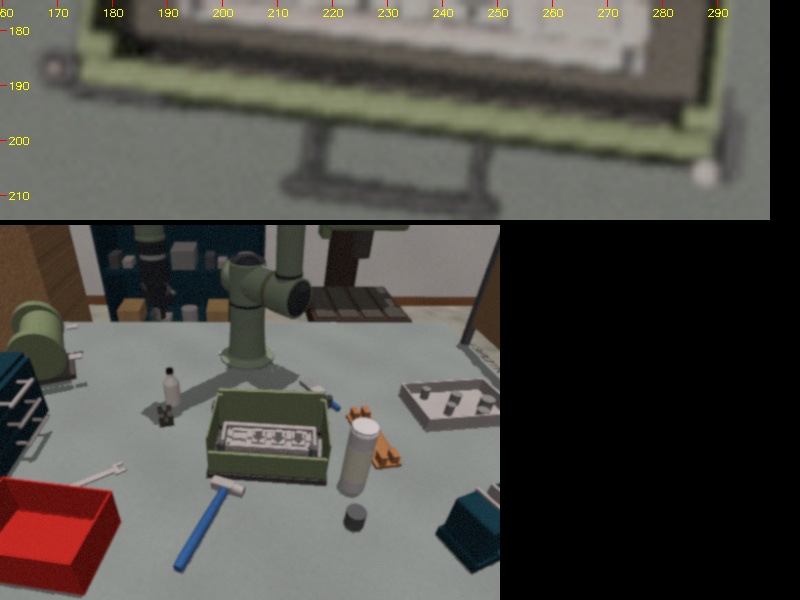

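The door stays at the same hard stop at x 434 under a 20 N push. The blanks and bar are in place, the bottle and can are standing, and the arm is clear. Handing in.

```bash
python3 -c "
from bench import bot
print(bot.sign_off())"
```

```text
the job is handed in; nothing more can be done
None
```

I handed the job in at about 127 s: all three blanks are seated in nests 1–3 with the bar snapped down over them, the door is hung and shut at its stop, and the bottle and can are still standing; sign-off returned no verdict, so I can't confirm it passed.

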